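# Draw back the sprung follower of a vial feeder and hold it for loading

## Task

The vial feeder on the counter is to be topped up. Pull its magazine out by the bar handle as far as it goes, then take the follower's black post and draw the follower back toward the front, against its spring, until its red pointer stands at the black line of the yellow clip, and finish there, still holding it at the mark so that a colleague can set vials in; do not let go. Leave the other things on the counter and desk where they are.

Things in the scene. Friction and masses are not known exactly. Their poses are not given: they have to be found in the camera images.
- feeder: bench vial feeder: white sheet-metal housing 204 mm long (its x), 98 mm wide (y), 104 mm high, on a thin black mat on the counter; a blue drive head 36 mm higher covers the rear 80 mm of the top. Origin: its underside, at the middle of the housing's front edge; x points to its rear (discharge chute), -x out of its front, z up. It is fixed in place.
- magazine (a joint): slide of the magazine, the tray behind the blue front panel: 0 = shut (it may start a little ajar), 0.155 m = at its out stop. It slides out along the feeder's -x with about 2 N of friction and stays where it is left. Two vial lanes side by side, a vial left in each behind the follower; its side rails are 42 mm, the front panel's top edge 88 mm above the feeder's underside.
- magazine_handle (a point): centre of the magazine's handle: a level steel bar 9 mm thick, 64 mm long along the feeder's y, 76 mm above the feeder's underside, with 37 mm free between bar and front panel (which is 6 mm thick and stands before the housing's front). Moves with the magazine.
- follower: sprung follower in the magazine: grey push plate (65 mm wide, 36 mm high) on a steel carriage with an upright black grip post 40 mm in front of the plate. It slides along the feeder's x; a spring presses it to the rear (+x), against the vials, with 3 N at first and up to 7 N drawn forward, and takes it back when let go. Origin: foot of the post, 38 mm above the feeder's underside.
- follower_grip (a point): grip point on the axis of the follower's post, 46 mm above its foot; the post is 15 mm thick there and ends 58 mm above its foot. Behind it 40 mm are free (36 mm to the housing; a spring coil lies there, 14 mm above the foot), before it 30 mm or more. While the magazine is shut it is under the roof; with the magazine out its axis is 44 mm before the housing's front.
- follower_pointer (a point): tip of the follower's small red pointer, beside the post toward the feeder's -y (level with the post's axis along x). Axes as the feeder's.
- clip_mark (a point): black line on the yellow index clip (10 mm wide along x, 16 mm high), clamped fast on the magazine's -y side rail, where it does not shift; on the clip's face that the pointer passes; axes as the feeder's. The pointer is at the line when follower_pointer and clip_mark have the same x in the feeder's frame. The clip's place along the rail varies.
- spare_vial: single vial with a teal cap, 31 mm diameter, 62 mm high, standing on the counter beside the feeder. Origin: centre of its underside.
- blister: flat blister pack, 42 x 95 x 5 mm, lying on the counter. Origin: centre of its underside.
- stock_bottle: amber glass stopper bottle, 73 mm diameter, 130 mm high, on the desk the robot stands on. Origin: centre of its underside.

How it is judged (in metres and radians):
On the way:
1. the magazine is pulled out to its stop (value of joint magazine above 0.15 m), for 0.2 s.
At the end, for the whole second after the job is handed in: The magazine is out at its stop (within 5 mm); the pointer is within 5 mm of the clip's line and still; the fingers hold the follower against its spring (over 2 N) (value of joint magazine above 0.15 m and x of follower_pointer in the frame of clip_mark between -0.005 and 0.005 m and contact force between the fingers and follower above 2 N and linear speed of follower below 0.01 m/s); the arm keeps its last pose, push and grip.
It fails at once if another thing on the counter or desk is shifted more than 20 mm (distance of any of spare_vial, blister, stock_bottle from where it was at the start of the episode above 0.02 m).
It also fails if it takes over 45 s, if anything falls off the work surface, if the arm or the gripper's body presses on something with over 40 N, if the wrist force passes 120 N, or if a joint passes its speed limit or range.

## Robot

A 7-joint arm with a two-finger parallel gripper is mounted at the origin on the work surface; the furniture and walls round the work are solid. World frame = base frame: x ahead of the robot, y to its left, z up, the work surface at z = 0. Lengths are in m, angles in degrees, forces in N, time in s.
With the tool pointing down it reaches from about 0.425 to 0.875 m from the base axis. Payload 8.4 kg.
Tool frame: the origin (TCP) lies at the very end of the fingers, on their centre line; the grasp point (between the pads) lies 19 mm behind it; z points along the fingers, y is the direction in which the jaws open and shut (so a half turn about z gives the same grasp; the last joint's range is limited). The gripper opens to 85 mm and grips with 20 to 120 N. Pads are 22 mm wide; open, the fingers measure 114 mm over their backs; the gripper's body (76 mm by 85 mm) begins 54 mm behind the grasp point. The pads swing forward as they close: fully open they stand 13 mm farther back than shut.
Start: joints at [-72.032, 19.091, 2.286, 83.961, -0.768, 76.965, -3.352], TCP at [0.261, 0.595, 0.231] pointing down, gripper open.
Joint ranges: [-147.57, 147.57], [-21.85, 119.76], [-74.77, 79.35], [14.55, 137.4], [-85.83, 265.84], [4.83, 119.75], [-152.11, 152.11]. Speed limits (degrees/s): [127.2, 127.2, 159.86, 159.86, 180, 180, 180].

## Interface

Orientations are given as [roll, pitch, yaw] about the fixed x, y, z axes, in that order (R = Rz(yaw) Ry(pitch) Rx(roll)).
In Python, from workcell import status, viewer, order gives the robot as it stands. The module is installed in compiled form; this text tells all that it offers.
- The arm moves only by the tool move_arm, never from a script. Its argument "moves" is a list of rows, each a list of 7 numbers: the shift along the tool's x, y, z in units of 25 mm (1.0 is 25 mm), then the turn, a rotation vector about the tool's x, y, z in units of 5 degrees (1.0 is 5 degrees), then the finger opening in mm, from 0 to 85.4. In form: [[tx, ty, tz, ax, ay, az, jaw], ...]. A call has 1 to 12 rows; each row is the pose to reach, as a shift and turn from the pose commanded when the call began, along the tool's axes at that moment; what a row does not reach only later rows make up. A row lasts 1/12 s, in which the tool goes at most 41.7 mm and 7.16 degrees, less where a joint would pass 70% of its speed; a pose out of reach is approached as far as the arm can. A call with a gripper value outside its range is refused whole. The fingers move at their own pace and stop on an object; "grip_force" is the grip in N (left out, the last holds). Time passes only in rows, so rows that repeat a pose let the fingers close. It gives the time, the measured TCP pose, the force and the opening at its end, in the units of the state.
- status.get_state(): the state, without advancing time (a new reading comes with each control period).
- viewer.capture(name): name is "scene" or "top" or "wrist"; returns (picture, depth): 400x640x3 uint8, red, green, blue; 400x640 float32, m along the optical axis (not along the pixel's ray), 0 where there is no reading.
- viewer.camera_info(name): a dict with "fov_y" (degrees; the focal length in pixels is half the picture's height over the tangent of half this angle, whatever the lens; pixels are square), "cx", "cy" (the principal point, pixels), "world_from_camera" (4x4, takes a point from camera to world coordinates). Camera axes: x right, y up, looking along -z (the intrinsics and any distortion apply to the point x, -y, -z); pixel columns grow to the right and rows downward; lengths in m; the calibration is good to about 2 mm. The wrist camera is an equidistant fisheye: a pixel r from the principal point sees the ray r / f radians off the axis. A picture is of the moment at which its call begins: read the wrist's pose just before it. camera_info takes no time and is no camera call; for the wrist camera it gives the pose at the moment of the call.
- order.job_done(): hands the job in, once; it reports no verdict.
The state is a dict: "t": time; "joint_pos": joint angles; "joint_velocities": joint speeds; "joint_efforts": joint torques, N m; "tcp_pos": TCP position; "tcp_rot": TCP orientation; "ft_force": force on the tool from outside, world axes, zero at the start; "wrist_torque": the same for the moment, N m; "gripper_width": finger opening in m.
Only numpy, scipy, OpenCV 4.12 (cv2) and the standard library are available. Lean on these libraries where they do the work, as an engineer would, in place of code of your own. Each camera call takes 0.05 s, during which the arm holds its last target. There are 200 camera calls.

## Working session

There is one attempt and no reset: what is moved stays moved. The work goes in short steps, Python scripts to look and compute and a tool call to move; the robot and the scene stay as the last step left them, time stands still between calls to the robot, and variables do not carry over. Pictures are saved under pics/ and viewed, about 8 in all and at most 12, crops included, and the job is handed in when it is done.

Besides the shell and the picture viewer there is one more tool, called after "Emit:" in YAML: its name, and indented under it one key for each argument. move_arm: Moves the arm, as the interface text tells. Its arguments: {"type":"object","properties":{"moves":{"type":"array"},"grip_force":{"type":"number"}},"required":["moves"]}

```bash
mkdir -p pics; cat > h.py <<'E'
import numpy as np,cv2
from workcell import status,viewer,order
from scipy.spatial.transform import Rotation as R
def cap(n,save=None):
    info=viewer.camera_info(n); p,d=viewer.capture(n)
    if save: cv2.imwrite('pics/'+save+'.png',p[:,:,::-1])
    np.savez('last_%s.npz'%n,p=p,d=d,T=info['world_from_camera'],fov=info['fov_y'],cx=info['cx'],cy=info['cy'])
    return p,d,info
def ray(info,u,v,fish=False):
    f=200/np.tan(np.radians(info['fov_y'])/2)
    a=(np.asarray(u,float)-info['cx'])/f; b=(np.asarray(v,float)-info['cy'])/f
    if fish:
        r=np.hypot(a,b)+1e-12; s=np.sin(r)/r; c=np.stack([a*s,-b*s,-np.cos(r)],-1)
    else: c=np.stack([a,-b,-np.ones_like(a)],-1)
    T=np.array(info['world_from_camera']); return T[:3,3],c@T[:3,:3].T
def onz(info,u,v,z,fish=False):
    o,d=ray(info,u,v,fish); return o+d*((z-o[2])/d[...,2])[...,None]
def cloud(info,d,fish=False):
    v,u=np.mgrid[:400,:640]; o,r=ray(info,u,v,fish)
    T=np.array(info['world_from_camera']); ax=-T[:3,2]
    return o+r*(d/(r@ax))[...,None]
E
python3 - <<'E'
from h import *
for n in('scene','top'):
    p,d,i=cap(n,n+'0'); print(n,i['fov_y'],i['cx'],i['cy'],np.round(i['world_from_camera'],3).tolist(),i.keys())
s=status.get_state(); print(s['t'],s['tcp_pos'],s['tcp_rot'],s['gripper_width'],s['ft_force'])
E
```

```text
scene 52.65092234721378 316.99040246245204 197.37546998575354 [[0.659, 0.382, -0.648, -0.157], [-0.752, 0.306, -0.585, -0.748], [-0.025, 0.872, 0.488, 0.619], [0.0, 0.0, 0.0, 1.0]] dict_keys(['fov_y', 'cx', 'cy', 'world_from_camera'])
top 52.71958178852792 321.96645082457644 203.76828078597129 [[-0.006, 0.991, -0.133, 0.361], [-1.0, -0.008, -0.014, -0.149], [-0.015, 0.132, 0.991, 1.286], [0.0, 0.0, 0.0, 1.0]] dict_keys(['fov_y', 'cx', 'cy', 'world_from_camera'])
0.1 [0.26064532 0.59500499 0.23050402] [-1.79916851e+02  5.79984247e-03  1.56346548e+02] 0.08521057072363153 [-0.38337778  0.07246914 -0.34055318]
```

View pics/scene0.png

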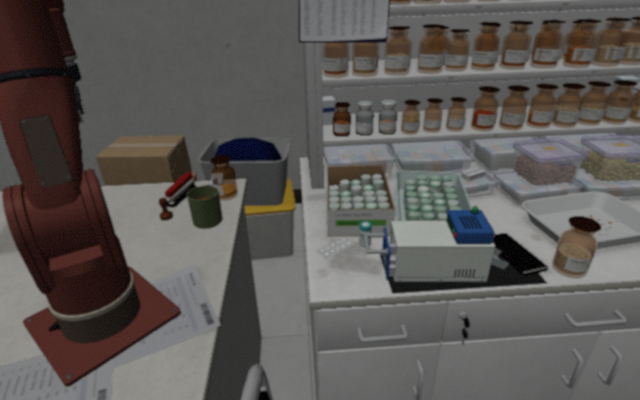

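View pics/top0.png

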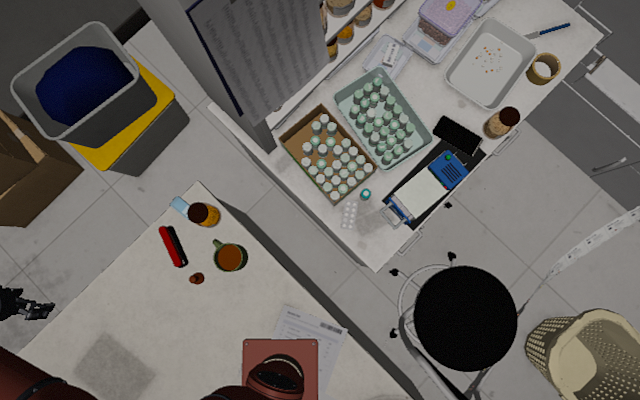

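The scene view (handle around (375,240)) and the top view (housing (425,190), handle (390,213), teal vial (366,194), blister (349,215)) both show the feeder on the counter, its front facing the robot's side. Next I measure it.

```bash
python3 - <<'E'
from h import *
for n in('top','scene'):
    L=np.load(f'last_{n}.npz'); info=dict(fov_y=float(L['fov']),cx=float(L['cx']),cy=float(L['cy']),world_from_camera=L['T'])
    P=cloud(info,L['d']); p=L['p']
    hsv=cv2.cvtColor(p,cv2.COLOR_RGB2HSV)
    pts={'top':[(350,235),(425,190),(450,168),(390,213),(366,194),(349,215),(430,225)],'scene':[(330,280),(430,235),(470,225),(375,240)]}[n]
    for u,v in pts: print(n,u,v,p[v,u],P[v,u].round(3))
    if n=='top':
        zc=np.median(P[225:245,345:360,2]); print('counter',zc)
        h=P[...,2]-zc
        box=np.zeros((400,640),bool); box[140:235,370:480]=1
        m=box&(abs(h-.104)<.008)
        m=cv2.morphologyEx(m.astype(np.uint8),cv2.MORPH_OPEN,np.ones((3,3)))
        nn,lab,st,ce=cv2.connectedComponentsWithStats(m); k=1+np.argmax(st[1:,4]); print(st[k])
        q=P[lab==k]; print('roof z',np.median(q[:,2])); rc=cv2.minAreaRect((q[:,:2]*1000).astype(np.float32)); print(rc,cv2.boxPoints(rc))
        m=box&(hsv[...,0]>100)&(hsv[...,0]<125)&(hsv[...,1]>130)
        for nm,mm in(('head',m&(h>.12)),('panel',m&(h<.105)&(h>.03))):
            q=P[mm]; print(nm,len(q)); 
            if len(q)>5:
                rc=cv2.minAreaRect((q[:,:2]*1000).astype(np.float32)); print(np.median(q[:,2]),rc,cv2.boxPoints(rc).round())
big=cv2.resize(cv2.imread('pics/top0.png')[130:250,330:490],None,fx=5,fy=5,interpolation=cv2.INTER_CUBIC); cv2.imwrite('pics/c1.png',big)
E
```

```text
top 350 235 [168 164 161] [ 0.433 -0.219 -0.003]
top 425 190 [171 172 163] [ 0.558 -0.436  0.107]
top 450 168 [23 33 57] [ 0.615 -0.501  0.142]
top 390 213 [145 142 137] [ 0.502 -0.347 -0.   ]
top 366 194 [187 179 173] [ 0.555 -0.266  0.058]
top 349 215 [149 146 145] [ 0.496 -0.216  0.   ]
top 430 225 [138 133 130] [ 0.523 -0.666 -0.766]
counter 0.0011274097627321789
[ 394  167   52   51 1393]
roof z 0.1066494616607001
((551.8595581054688, -420.20611572265625), (98.00477600097656, 126.22874450683594), 38.98747634887695) [[ 474.06238 -401.9782 ]
 [ 553.47925 -500.09375]
 [ 629.65674 -438.43402]
 [ 550.23987 -340.31848]]
head 774
0.14134544518518144 ((613.8055419921875, -497.3445739746094), (91.58721923828125, 79.32292175292969), 41.46947479248047) [[ 553. -498.]
 [ 606. -557.]
 [ 674. -497.]
 [ 622. -437.]]
panel 106
0.08720315404692403 ((502.3616027832031, -359.4344482421875), (95.2024154663086, 18.735851287841797), 30.98800277709961) [[ 457. -376.]
 [ 466. -392.]
 [ 548. -343.]
 [ 538. -327.]]
scene 330 280 [157 158 156] [ 0.391 -0.286 -0.   ]
scene 430 235 [155 159 154] [ 0.552 -0.44   0.106]
scene 470 225 [28 51 86] [ 0.588 -0.509  0.142]
scene 375 240 [154 153 152] [ 0.587 -0.277  0.001]
```

View pics/c1.png

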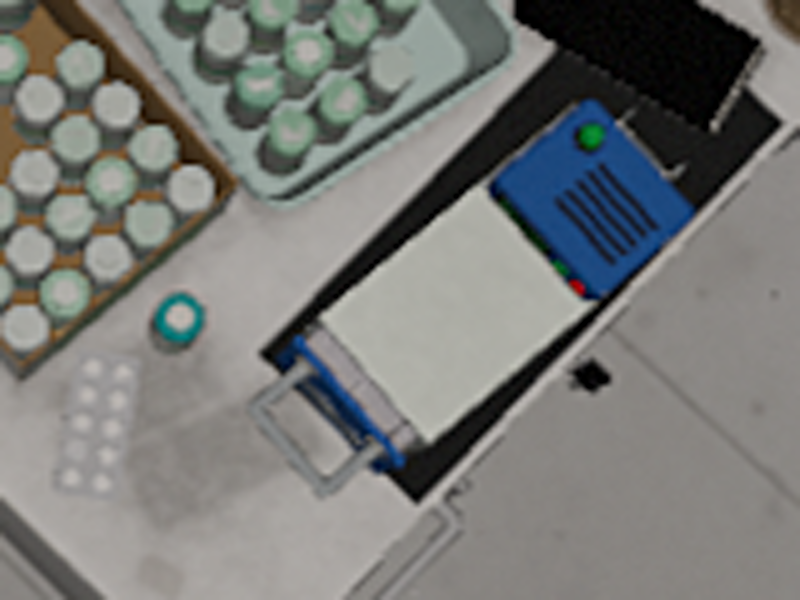

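The crop shows the housing roof and panel. The magazine is slightly ajar, the handle bar runs from about (255,405) to (325,490) in crop pixels, and the vial and blister sit to its left. Next I check the space for the swing and compute the first move.

```bash
cat >> h.py <<'E'
F0=np.array([.512,-.371,0.003]); TH=np.radians(-51.0)
def rows(wps):  # wps: list of (xyz,yaw) world, tool down; rows in tool units
    s=status.get_state(); p=np.array(s['tcp_pos']); r0=R.from_euler('xyz',s['tcp_rot'],degrees=True)
    for q,yaw in wps:
        t=r0.inv().apply(np.array(q)-p)/.025
        a=(r0.inv()*R.from_euler('xyz',[180,0,yaw],degrees=True)).as_rotvec(degrees=True)/5
        print(np.round(np.r_[t,a],2).tolist())
E
python3 - <<'E'
from h import *
for n in('top','scene'):
    L=np.load(f'last_{n}.npz'); info=dict(fov_y=float(L['fov']),cx=float(L['cx']),cy=float(L['cy']),world_from_camera=L['T'])
    P=cloud(info,L['d'])
    r=np.hypot(P[...,0],P[...,1]); az=np.degrees(np.arctan2(P[...,1],P[...,0]))
    for a in range(-60,80,10):
        for lo,hi in((.15,.3),(.3,2)):
            m=(P[...,2]>lo)&(P[...,2]<hi)&(az>=a)&(az<a+10)&(L['d']>.1)&(r>.25)&(r<1.2)
            if m.sum()>5: print(n,a,lo,'minr',np.sort(r[m])[3].round(2),m.sum())
w=[]
N=20
for k in range(1,N+1):
    a=np.radians(66-100*k/N*1.0); rr=.62-.1*np.sin(np.pi*k/N)
    w.append(((rr*np.cos(a),rr*np.sin(a),.28),156.3-117.3*k/N))
rows(w)
E
```

```text
top -40 0.15 minr 0.81 20
top -30 0.15 minr 1.14 356
top -20 0.15 minr 0.93 1810
top -20 0.3 minr 0.78 896
top -10 0.15 minr 0.75 852
top -10 0.3 minr 0.65 9440
top 0 0.15 minr 0.7 617
top 0 0.3 minr 0.64 4762
top 10 0.15 minr 0.8 266
top 10 0.3 minr 0.8 1068
top 50 0.3 minr 0.25 2664
top 60 0.15 minr 0.58 211
top 60 0.3 minr 0.35 928
scene -40 0.15 minr 0.81 28
scene -30 0.15 minr 1.14 192
scene -20 0.15 minr 0.92 3251
scene -20 0.3 minr 0.77 6691
scene -10 0.15 minr 0.74 3432
scene -10 0.3 minr 0.64 8265
scene 0 0.15 minr 0.69 2734
scene 0 0.3 minr 0.63 2194
scene 10 0.15 minr 0.81 136
scene 10 0.3 minr 0.81 78
scene 60 0.15 minr 0.58 109
scene 60 0.3 minr 0.55 1144
[-2.25, -1.92, -1.98, -0.02, 0.0, 1.18]
[-4.23, -2.81, -1.98, -0.02, 0.0, 2.36]
[-6.08, -3.82, -1.97, -0.02, 0.0, 3.53]
[-7.8, -4.94, -1.97, -0.02, 0.0, 4.7]
[-9.4, -6.13, -1.97, -0.02, 0.01, 5.87]
[-10.89, -7.38, -1.97, -0.02, 0.01, 7.05]
[-12.28, -8.66, -1.97, -0.02, 0.01, 8.22]
[-13.59, -9.98, -1.96, -0.02, 0.01, 9.39]
[-14.83, -11.33, -1.96, -0.01, 0.01, 10.57]
[-16.01, -12.71, -1.96, -0.01, 0.01, 11.74]
[-17.15, -14.13, -1.96, -0.01, 0.01, 12.91]
[-18.25, -15.6, -1.96, -0.01, 0.01, 14.09]
[-19.3, -17.13, -1.95, -0.01, 0.01, 15.26]
[-20.31, -18.73, -1.95, -0.01, 0.01, 16.43]
[-21.26, -20.43, -1.95, -0.01, 0.01, 17.6]
[-22.13, -22.22, -1.95, -0.01, 0.01, 18.78]
[-22.91, -24.12, -1.94, -0.01, 0.02, 19.95]
[-23.56, -26.13, -1.94, -0.01, 0.02, 21.12]
[-24.07, -28.24, -1.94, -0.01, 0.02, 22.3]
[-24.4, -30.44, -1.93, -0.01, 0.02, 23.47]
```

```bash
python3 - <<'E'
from h import *
w=[]
N=22
for k in range(1,N+1):
    a=np.radians(66-96*k/N); rr=np.interp(k,[0,7,17,22],[.65,.455,.455,.56])
    w.append(((rr*np.cos(a),rr*np.sin(a),min(.23+.02*k,.28)),156.3-117.3*k/N))
rows(w)
E
```

```text
[-2.04, -1.18, -0.78, -0.02, 0.0, 1.08]
[-3.75, -2.51, -1.58, -0.02, 0.0, 2.14]
[-5.26, -3.95, -1.97, -0.02, 0.0, 3.21]
[-6.58, -5.47, -1.97, -0.02, 0.0, 4.27]
[-7.71, -7.07, -1.97, -0.02, 0.01, 5.34]
[-8.63, -8.71, -1.97, -0.02, 0.01, 6.41]
[-9.34, -10.37, -1.96, -0.02, 0.01, 7.47]
[-10.5, -11.12, -1.96, -0.02, 0.01, 8.54]
[-11.6, -11.97, -1.96, -0.02, 0.01, 9.61]
[-12.64, -12.89, -1.96, -0.01, 0.01, 10.67]
[-13.6, -13.89, -1.96, -0.01, 0.01, 11.74]
[-14.48, -14.96, -1.96, -0.01, 0.01, 12.81]
[-15.28, -16.09, -1.95, -0.01, 0.01, 13.87]
[-15.98, -17.28, -1.95, -0.01, 0.01, 14.94]
[-16.6, -18.53, -1.95, -0.01, 0.01, 16.0]
[-17.12, -19.81, -1.95, -0.01, 0.01, 17.07]
[-17.54, -21.13, -1.95, -0.01, 0.01, 18.14]
[-18.68, -22.32, -1.95, -0.01, 0.01, 19.2]
[-19.74, -23.65, -1.94, -0.01, 0.02, 20.27]
[-20.7, -25.13, -1.94, -0.01, 0.02, 21.34]
[-21.55, -26.73, -1.94, -0.01, 0.02, 22.4]
[-22.26, -28.46, -1.94, -0.01, 0.02, 23.47]
```

Emit:
move_arm:
  moves:
    - [-2,-1.2,-0.8,0,0,1.1,85]
    - [-3.7,-2.5,-1.6,0,0,2.1,85]
    - [-5.3,-4,-2,0,0,3.2,85]
    - [-6.6,-5.5,-2,0,0,4.3,85]
    - [-7.7,-7.1,-2,0,0,5.3,85]
    - [-8.6,-8.7,-2,0,0,6.4,85]
    - [-9.3,-10.4,-2,0,0,7.5,85]
    - [-10.5,-11.1,-2,0,0,8.5,85]

```text
t: 0.77
tcp_pos: [0.3725, 0.2907, 0.2802]
tcp_rot: [-180.0, -0.0, 113.6]
ft_force: [0.6, 0.1, 0.3]
gripper_width: 0.0852
```

```bash
python3 - <<'E'
from h import *
s=status.get_state(); print(s['joint_pos'],s['tcp_pos'],s['tcp_rot'])
w=[]
N=22
for k in range(9,N+1):
    a=np.radians(66-96*k/N); rr=np.interp(k,[0,7,17,22],[.65,.455,.455,.56])
    w.append(((rr*np.cos(a),rr*np.sin(a),.28),156.3-117.3*k/N))
rows(w)
E
```

```text
[-58.89390117  -3.75447351  14.86986037 103.87699111   0.94364637
  79.78513583 -20.62478775] [0.37253326 0.29073654 0.28016776] [-1.79958376e+02 -2.09297063e-02  1.13597633e+02]
[-3.7, -0.14, 0.01, -0.01, -0.0, 1.06]
[-5.08, -0.11, 0.0, -0.01, -0.0, 2.12]
[-6.47, -0.2, 0.0, -0.01, -0.0, 3.19]
[-7.84, -0.39, 0.0, -0.01, -0.0, 4.26]
[-9.19, -0.68, 0.0, -0.01, -0.0, 5.32]
[-10.52, -1.07, 0.0, -0.01, -0.0, 6.39]
[-11.82, -1.56, 0.0, -0.01, -0.0, 7.45]
[-13.07, -2.15, 0.0, -0.01, -0.0, 8.52]
[-14.28, -2.84, 0.0, -0.01, -0.0, 9.59]
[-15.92, -2.93, 0.0, -0.01, -0.0, 10.65]
[-17.6, -3.2, 0.0, -0.01, 0.0, 11.72]
[-19.31, -3.63, 0.0, -0.01, 0.0, 12.79]
[-21.02, -4.23, 0.0, -0.01, 0.0, 13.85]
[-22.72, -5.02, 0.0, -0.01, 0.0, 14.92]
```

Emit:
move_arm:
  moves:
    - [-1.6,0,0,0,0,0.4,85]
    - [-3.2,0,0,0,0,0.8,85]
    - [-4.6,0,0,0,0,1.7,85]
    - [-6,-0.1,0,0,0,2.8,85]
    - [-7.4,-0.3,0,0,0,3.9,85]
    - [-8.8,-0.6,0,0,0,5,85]
    - [-10.2,-1,0,0,0,6.1,85]
    - [-11.6,-1.5,0,0,0,7.2,85]
    - [-13,-2.1,0,0,0,8.4,85]
    - [-14.3,-2.8,0,0,0,9.6,85]
    - [-15.8,-2.9,0,0,0,10.6,85]
    - [-17.4,-3.2,0,0,0,11.7,85]

```text
t: 1.77
tcp_pos: [0.4758, -0.1386, 0.2806]
tcp_rot: [180.0, -0.1, 55.2]
ft_force: [1.3, 1.9, -0.4]
gripper_width: 0.0847
```

```bash
python3 - <<'E'
from h import *
s=status.get_state(); print(np.round(s['joint_pos'],1),s['tcp_pos'],s['tcp_rot'])
ax=np.array([np.cos(TH),np.sin(TH),0])
q=F0-ax*.062; q[2]=.25; print(q)
rows([(q,39)])
p,d,i=cap('wrist','w1'); print(i['fov_y'],i['cx'],i['cy'],np.round(i['world_from_camera'],3).tolist())
E
```

```text
[-32.9  -2.8  43.2 102.3   1.9  79.7 -24.9] [ 0.47583228 -0.1385619   0.28056775] [ 1.79989443e+02 -8.76339332e-02  5.51709532e+01]
[ 0.47298214 -0.32281695  0.25      ]
[-6.12, 4.12, 1.21, -0.0, -0.02, 3.23]
65.70646984690485 321.86046004417614 199.22043602816817 [[0.821, 0.545, 0.172, 0.521], [-0.571, 0.783, 0.248, -0.076], [-0.0, -0.302, 0.953, 0.423], [0.0, 0.0, 0.0, 1.0]]
```

View pics/w1.png

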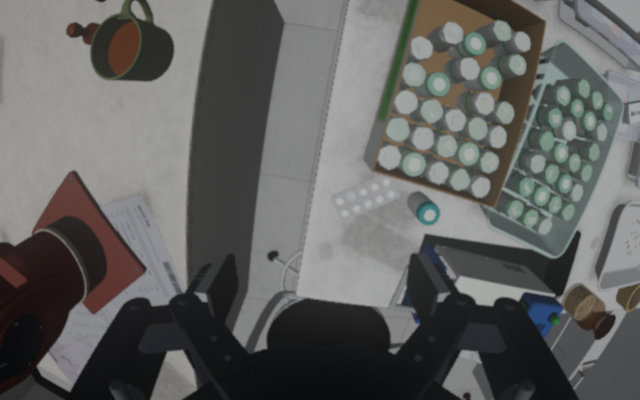

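The wrist view shows the feeder corner behind the right finger (around (430,270)), the vial at (427,212) and the blister at (365,198). Next I move over the handle.

Emit:
move_arm:
  moves:
    - [-1.2,0.8,0.2,0,0,0.7,60]
    - [-2.4,1.6,0.4,0,0,1.4,50]
    - [-3.6,2.4,0.6,0,0,2.1,40]
    - [-4.8,3.2,0.9,0,0,2.7,40]
    - [-6.1,4.1,1.2,0,0,3.2,40]
    - [-6.1,4.1,1.2,0,0,3.2,40]
    - [-6.1,4.1,1.2,0,0,3.2,40]

```text
t: 2.4
tcp_pos: [0.4719, -0.3236, 0.2493]
tcp_rot: [-179.9, 0.2, 39.1]
ft_force: [-0.0, 0.4, -0.4]
gripper_width: 0.0402
```

```bash
python3 - <<'E'
from h import *
s=status.get_state(); print(np.round(s['joint_pos'],1),s['tcp_pos'],s['tcp_rot'])
p,d,i=cap('wrist','w2'); cap('top','t2')
big=cv2.resize(cv2.imread('pics/w2.png')[100:400,160:480],None,fx=2,fy=2); cv2.imwrite('pics/w2c.png',big)
E
```

```text
[-16.8  13.3  55.2  95.6 -11.   77.1 -10.8] [ 0.4719152  -0.32357999  0.24927801] [-179.94369199    0.19554716   39.05196944]
```

View pics/w2.png

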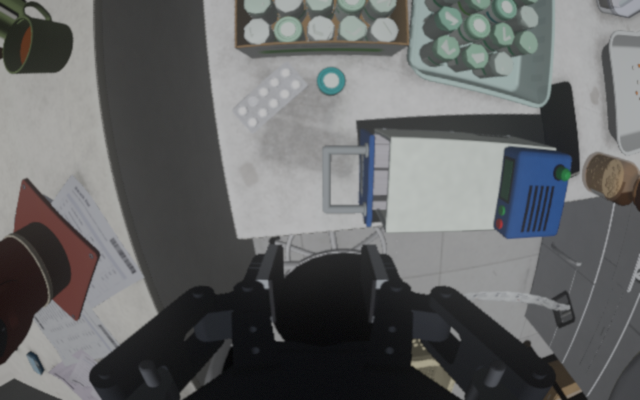

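The wrist view shows the handle bar upright at u≈327, v 147–213, and the roof front edge at u≈388.

```bash
python3 - <<'E'
from h import *
L=np.load('last_wrist.npz'); info=dict(fov_y=float(L['fov']),cx=float(L['cx']),cy=float(L['cy']),world_from_camera=L['T']);p=L['p']
print('rowscan',p[180,315:345].mean(1).astype(int).tolist())
print('col',p[140:156,327].mean(1).astype(int).tolist(),p[206:222,327].mean(1).astype(int).tolist())
ax=np.array([np.cos(TH),np.sin(TH),0]); ay=np.array([-ax[1],ax[0],0])
B=onz(info,np.array([327,327,327]),np.array([152,180,208]),.079,True)
Rf=onz(info,np.array([388,387,502,498]),np.array([139,229,151,230]),.1066,True)
Pn=onz(info,np.array([370,370]),np.array([140,220]),.091,True)
for nm,Q in(('bar',B),('roof',Rf),('panel',Pn)):
    print(nm,Q.round(4).tolist()); print('  feeder',np.c_[(Q-F0)@ax,(Q-F0)@ay].round(4).tolist())
P=cloud(info,L['d'],True); print('depth bar',P[180,326:329].round(4).tolist(),'roof',P[180,440])
q=(P-F0); fx=q@ax; fy=q@ay; m=(abs(P[...,2]-.1066)<.006)&(fx>-.02)&(fx<.14)&(abs(fy)<.07); 
Q=P[m]; print('roofdepth',cv2.minAreaRect((Q[:,:2]*1000).astype(np.float32)),cv2.boxPoints(cv2.minAreaRect((Q[:,:2]*1000).astype(np.float32))))
E
```

```text
rowscan [171, 172, 173, 171, 171, 171, 167, 152, 140, 142, 142, 142, 140, 131, 120, 129, 157, 166, 166, 167, 168, 167, 166, 165, 165, 164, 163, 163, 165, 165]
col [148, 148, 145, 143, 137, 122, 116, 124, 135, 141, 143, 143, 141, 140, 139, 139] [139, 139, 141, 142, 143, 141, 140, 149, 163, 172, 173, 172, 173, 173, 173, 174]
bar [[0.4973, -0.3106, 0.079], [0.4745, -0.3293, 0.079], [0.4506, -0.3488, 0.079]]
  feeder [[-0.0562, 0.0266], [-0.056, -0.0029], [-0.0559, -0.0337]]
roof [[0.5465, -0.3435, 0.1066], [0.4787, -0.4041, 0.1066], [0.621, -0.4452, 0.1066], [0.5588, -0.5103, 0.1066]]
  feeder [[0.0003, 0.0441], [0.0048, -0.0467], [0.1263, 0.038], [0.1376, -0.0513]]
panel [[0.5348, -0.3341, 0.091], [0.4719, -0.3897, 0.091]]
  feeder [[-0.0143, 0.0409], [-0.0107, -0.0429]]
depth bar [[0.4747, -0.3277, 0.0834], [0.4751, -0.3287, 0.082], [0.4754, -0.3298, 0.0805]] roof [ 0.55148561 -0.41152251  0.10638577]
roofdepth ((554.9134521484375, -427.4462890625), (98.78278350830078, 136.79437255859375), 39.13249588012695) [[ 473.43454 -405.56305]
 [ 559.7677  -511.6729 ]
 [ 636.39233 -449.32953]
 [ 550.0592  -343.21967]]
```

```bash
python3 - <<'E'
from h import *
rows([((.474,-.3296,.12),39.1),((.474,-.3296,.058),39.1)])
E
```

```text
[-0.21, 0.29, 5.2, -0.01, 0.01, 0.05]
[-0.21, 0.3, 7.68, -0.01, 0.01, 0.05]
```

Emit:
move_arm:
  moves:
    - [-0.1,0.15,1.4,0,0,0,36]
    - [-0.2,0.3,2.8,0,0,0,36]
    - [-0.2,0.3,4.2,0,0,0,36]
    - [-0.2,0.3,5.2,0,0,0,36]
    - [-0.2,0.3,6,0,0,0,36]
    - [-0.2,0.3,6.8,0,0,0,36]
    - [-0.2,0.3,7.7,0,0,0,36]
    - [-0.2,0.3,7.7,0,0,0,36]
    - [-0.2,0.3,7.7,0,0,0,36]

```text
t: 3.25
tcp_pos: [0.4747, -0.3284, 0.0579]
tcp_rot: [-179.9, -0.0, 39.5]
ft_force: [0.4, 0.3, 0.9]
gripper_width: 0.0363
```

Emit:
move_arm:
  moves:
    - [0,0,0,0,0,0,2]
    - [0,0,0,0,0,0,2]
    - [0,0,0,0,0,0,2]
    - [0,0,0,0,0,0,2]
    - [0,0,0,0,0,0,2]
    - [0,0,0,0,0,0,2]
  grip_force: 30

```text
t: 3.75
tcp_pos: [0.4757, -0.3303, 0.0595]
tcp_rot: [179.9, -0.1, 39.4]
ft_force: [0.1, 1.7, 8.0]
gripper_width: 0.0076
```

Emit:
move_arm:
  moves:
    - [0,-0.4,0,0,0,0,2]
    - [0,-0.8,0,0,0,0,2]
    - [0,-1.2,0,0,0,0,2]
    - [0,-1.6,0,0,0,0,2]
    - [0,-2,0,0,0,0,2]
    - [0,-2.4,0,0,0,0,2]
    - [0,-2.8,0,0,0,0,2]
    - [0,-3.2,0,0,0,0,2]
    - [0,-3.6,0,0,0,0,2]
    - [0,-4,0,0,0,0,2]

```text
t: 4.58
tcp_pos: [0.4126, -0.2531, 0.0595]
tcp_rot: [179.8, -0.2, 39.4]
ft_force: [2.2, -0.1, 11.7]
gripper_width: 0.0077
```

```bash
python3 - <<'E'
from h import *
s=status.get_state(); print(np.round(s['joint_pos'],1),s['tcp_pos'],s['tcp_rot'],s['ft_force'])
ax=np.array([np.cos(TH),np.sin(TH),0]); ay=np.array([-ax[1],ax[0],0])
q=s['tcp_pos']-np.array([.474,-.3297,0]); print(q@ax,q@ay)
E
```

```text
[-21.8  13.4  53.7 119.8 -13.6  52.8 -11.2] [ 0.41259564 -0.25306406  0.05946067] [ 1.79795561e+02 -1.54679236e-01  3.93581156e+01] [ 2.16638371 -0.14724657 11.65275775]
-0.09820033021206202 0.0005084134536981023
```

Emit:
move_arm:
  moves:
    - [0,-0.3,0,0,0,0,2]
    - [0,-0.6,0,0,0,0,2]
    - [0,-0.9,0,0,0,0,2]
    - [0,-1.2,0,0,0,0,2]
    - [0,-1.5,0,0,0,0,2]
    - [0,-1.7,0,0,0,0,2]
    - [0,-1.8,0,0,0,0,2]
    - [0,-1.8,0,0,0,0,2]

```text
t: 5.25
tcp_pos: [0.3839, -0.2179, 0.0594]
tcp_rot: [179.9, -0.2, 39.4]
ft_force: [-1.7, 1.9, 14.7]
gripper_width: 0.0079
```

Emit:
move_arm:
  moves:
    - [0,-0.1,0,0,0,0,2]
    - [0,-0.2,0,0,0,0,2]
    - [0,-0.3,0,0,0,0,2]
    - [0,-0.3,0,0,0,0,2]

```text
t: 5.58
tcp_pos: [0.3832, -0.2171, 0.0599]
tcp_rot: [179.1, -0.3, 39.3]
ft_force: [25.4, -24.8, -29.1]
gripper_width: 0.0078
```

The magazine is at its stop: the force rose and the motion stopped. I relax the pull, then open the jaws.

Emit:
move_arm:
  moves:
    - [0,0.1,0,0,0,0,2]
    - [0,0.2,0,0,0,0,2]
    - [0,0.25,0,0,0,0,2]
    - [0,0.25,0,0,0,0,2]
    - [0,0.25,0,0,0,0,34]
    - [0,0.25,0,0,0,0,34]
    - [0,0.25,0,0,0,0,34]
    - [0,0.25,0,0,0,0,34]
    - [0,0.25,0,0,0,0,34]

```text
t: 6.33
tcp_pos: [0.3814, -0.2168, 0.0578]
tcp_rot: [-180.0, 0.0, 39.3]
ft_force: [-0.7, -0.2, -0.3]
gripper_width: 0.034
```

Emit:
move_arm:
  moves:
    - [0,0,-1,0,0,0,34]
    - [0,0,-2.4,0,0,0,34]
    - [0,0,-4,0,0,0,34]
    - [0,0,-5.6,0,0,0,34]
    - [0,0,-6.4,0,0,0,34]
    - [0,0,-6.4,0,0,0,34]
    - [0,0,-6.4,0,0,0,34]

```text
t: 6.92
tcp_pos: [0.3823, -0.2171, 0.2187]
tcp_rot: [179.9, -0.1, 39.4]
ft_force: [0.2, -0.7, -0.7]
gripper_width: 0.0341
```

```bash
python3 - <<'E'
from h import *
s=status.get_state(); print(s['t'],np.round(s['joint_pos'],1),s['tcp_pos'],s['tcp_rot'],s['ft_force'])
cap('wrist','w3'); cap('top','t3')
a=cv2.imread('pics/w3.png')[40:360,200:600]
cv2.imwrite('pics/w3c.png',cv2.resize(a,None,fx=1.8,fy=1.8,interpolation=cv2.INTER_CUBIC))
E
```

```text
6.9167 [-31.5 -13.   49.4 114.5  10.1  74.2 -36.2] [ 0.38227069 -0.21706725  0.21874177] [ 1.79932087e+02 -1.34869143e-01  3.93578952e+01] [ 0.18171478 -0.72156292 -0.69216951]
```

View pics/w3c.png

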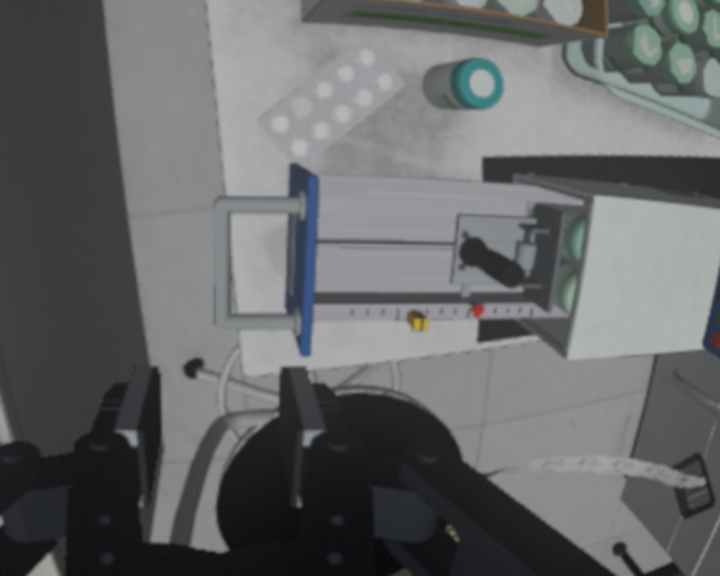

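The magazine is out. In crop pixels the yellow clip is at (419,321), the red pointer at (478,311), and the black post runs from its foot at (472,250) to its top at (512,273). Next I measure all three.

```bash
cat >> h.py <<'E'
TH=np.radians(-50.8); ax=np.array([np.cos(TH),np.sin(TH),0]); ay=np.array([-ax[1],ax[0],0])
def fr(Q): Q=np.asarray(Q)-F0; return np.stack([Q@ax,Q@ay,Q[...,2]],-1).round(4)
def load(n):
    L=np.load(f'last_{n}.npz'); return L['p'],L['d'],dict(fov_y=float(L['fov']),cx=float(L['cx']),cy=float(L['cy']),world_from_camera=L['T'])
E
cat > m.py <<'E'
from h import *
def big(m):
    n,l,s,c=cv2.connectedComponentsWithStats(m.astype(np.uint8)); k=1+np.argmax(s[1:,4]); return l==k,c[k],s[k]
def meas(box):
    p,d,i=load('wrist'); hsv=cv2.cvtColor(p,cv2.COLOR_RGB2HSV); H,S,V=cv2.split(hsv); b=np.zeros(H.shape,bool); b[box[1]:box[3],box[0]:box[2]]=1
    P=cloud(i,d,True)
    for nm,m in(('red',((H<6)|(H>172))&(S>120)&(V>60)),('yellow',(H>18)&(H<33)&(S>130)&(V>60)),('black',V<55)):
        l,c,s=big(m&b); Q=fr(P[l]); print(nm,c.round(1),s,'depth med',np.median(Q,0),'z range',np.percentile(Q[:,2],[5,95]))
        for z in (.05,.055,.06): print('   z',z,fr(onz(i,c[0],c[1],z+F0[2],True)))
E
python3 - <<'E'
from m import *
meas((415,150,520,235))
p,d,i=load('wrist')
print('post top @z.096',fr(onz(i,200+512/1.8,40+273/1.8,.096+F0[2],True)))
print('roof front',fr(onz(i,np.array([200+590/1.8,200+570/1.8]),np.array([40+197/1.8,40+352/1.8]),.104+F0[2],True)))
print('handle',fr(onz(i,200+223/1.8,40+262/1.8,.076+F0[2],True)))
c=cv2.resize(cv2.imread('pics/w3.png')[165:235,410:510],None,fx=8,fy=8,interpolation=cv2.INTER_CUBIC);cv2.imwrite('pics/w3d.png',c)
E
```

```text
red [465.  211.9] [463 210   5   6  22] depth med [-0.04045 -0.0354   0.05765] z range [0.056805 0.059075]
   z 0.05 [-0.0366 -0.0381  0.05  ]
   z 0.055 [-0.0393 -0.0363  0.055 ]
   z 0.06 [-0.0419 -0.0345  0.06  ]
yellow [432.4 219.2] [429 216   8   7  43] depth med [-0.0796 -0.0434  0.0568] z range [0.05524 0.05799]
   z 0.05 [-0.0767 -0.0465  0.05  ]
   z 0.055 [-0.0787 -0.0445  0.055 ]
   z 0.06 [-0.0807 -0.0426  0.06  ]
black [472.5 185.4] [456 173  34  25 410] depth med [-0.04575 -0.0002   0.0772 ] z range [0.0433 0.0948]
   z 0.05 [-0.0316 -0.0068  0.05  ]
   z 0.055 [-0.0343 -0.0055  0.055 ]
   z 0.06 [-0.0371 -0.0042  0.06  ]
post top @z.096 [-0.0422 -0.0008  0.096 ]
roof front [[-0.001   0.0447  0.104 ]
 [ 0.0039 -0.0457  0.104 ]]
handle [-0.1983 -0.0016  0.076 ]
```

View pics/w3d.png

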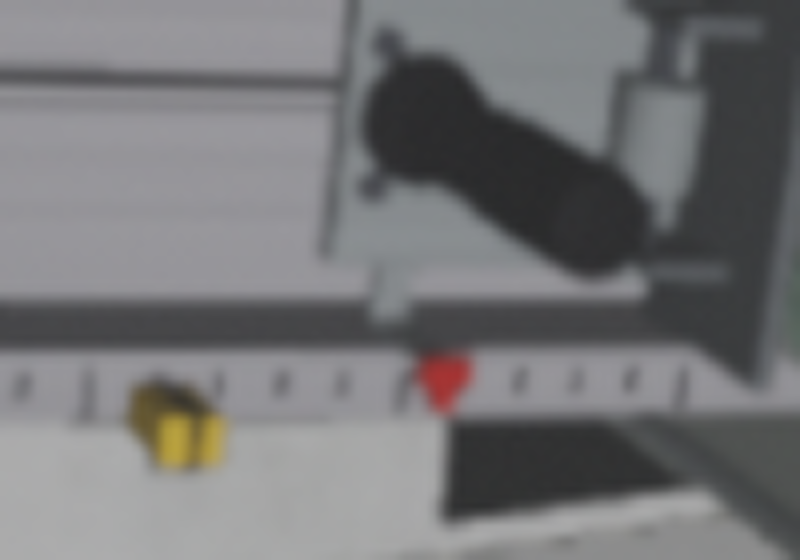

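The zoom shows the yellow clip with the black line across it at about pixel (434,220), the red pointer at about (465.5,213) and the post top at about (485,192).

```bash
python3 - <<'E'
from m import *
p,d,i=load('wrist')
print('line top',fr(onz(i,434.4,220,.058+F0[2],True)), 'tip', fr(onz(i,465.6,216.9,.055+F0[2],True)))
T=F0-.043*ax-.001*ay; print(T)
rows([((T[0],T[1],.2),39.2),((T[0],T[1],.13),39.2),((T[0],T[1],.068),39.2)])
E
```

```text
line top [-0.0774 -0.0443  0.058 ] tip [-0.0375 -0.0424  0.055 ]
[ 0.4840478  -0.33830942  0.003     ]
[0.1, 6.37, 0.67, -0.01, 0.01, 0.03]
[0.1, 6.37, 3.47, -0.01, 0.01, 0.03]
[0.11, 6.38, 5.95, -0.01, 0.01, 0.03]
```

Emit:
move_arm:
  moves:
    - [0,1.3,0.2,0,0,0,32]
    - [0,2.6,0.4,0,0,0,32]
    - [0.1,3.9,0.6,0,0,0,32]
    - [0.1,5.2,0.7,0,0,0,32]
    - [0.1,6.4,0.7,0,0,0,32]
    - [0.1,6.4,1.5,0,0,0,32]
    - [0.1,6.4,2.4,0,0,0,32]
    - [0.1,6.4,2.9,0,0,0,32]
    - [0.1,6.4,2.9,0,0,0,32]
    - [0.1,6.4,2.9,0,0,0,32]

```text
t: 7.85
tcp_pos: [0.4844, -0.3387, 0.1448]
tcp_rot: [-179.9, 0.1, 39.3]
ft_force: [0.4, -0.3, 0.7]
gripper_width: 0.0318
```

```bash
python3 - <<'E'
from m import *
s=status.get_state(); print(s['tcp_pos'],s['tcp_rot'],fr(s['tcp_pos']),np.round(s['joint_pos'],1))
cap('wrist','w4')
cv2.imwrite('pics/w4c.png',cv2.resize(cv2.imread('pics/w4.png')[100:400,160:560],None,fx=2,fy=2,interpolation=cv2.INTER_CUBIC))
E
```

```text
[ 0.48437312 -0.33866649  0.14479654] [-1.79904069e+02  6.71150070e-02  3.93358916e+01] [-0.0425 -0.001   0.1418] [-15.7  24.5  59.1 100.7 -22.6  67.8  -0.8]
```

View pics/w4c.png

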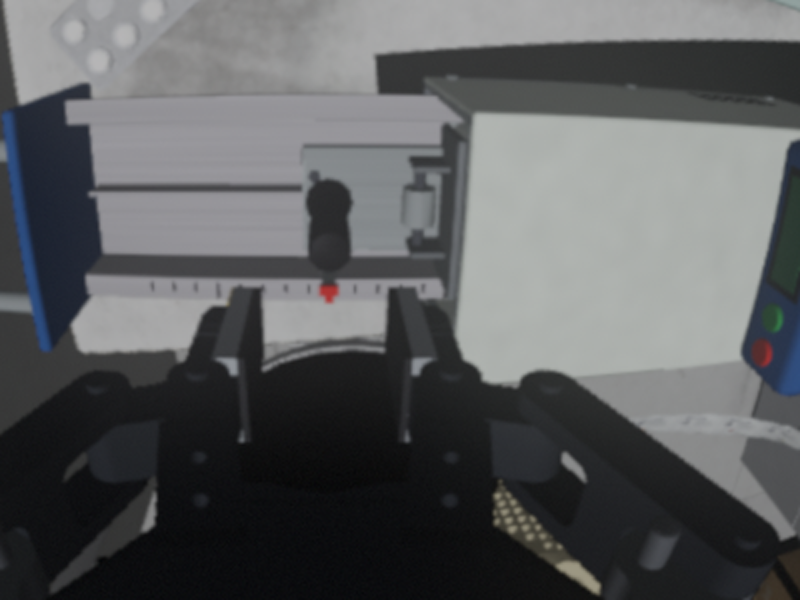

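Well aligned: the post is at u≈330, midway between the pads, with the pointer at (330,292). I descend and grip.

Emit:
move_arm:
  moves:
    - [0,0,0.7,0,0,0,32]
    - [0,0,1.4,0,0,0,32]
    - [0,0,2.1,0,0,0,32]
    - [0,0,2.7,0,0,0,32]
    - [0,0,3.1,0,0,0,32]
    - [0,0,3.1,0,0,0,32]
    - [0,0,3.1,0,0,0,32]

```text
t: 8.48
tcp_pos: [0.4852, -0.3392, 0.0684]
tcp_rot: [180.0, -0.0, 39.3]
ft_force: [-0.1, -0.0, -0.6]
gripper_width: 0.0323
```

Emit:
move_arm:
  moves:
    - [0,0,0,0,0,0,6]
    - [0,0,0,0,0,0,6]
    - [0,0,0,0,0,0,6]
    - [0,0,0,0,0,0,6]
    - [0,0,0,0,0,0,6]
    - [0,0,0,0,0,0,6]
  grip_force: 40

```text
t: 8.98
tcp_pos: [0.4857, -0.3397, 0.0691]
tcp_rot: [179.9, -0.0, 39.3]
ft_force: [-1.4, 0.2, 6.7]
gripper_width: 0.0137
```

```bash
python3 - <<'E'
from m import *
s=status.get_state(); print(s['tcp_pos'],s['tcp_rot'],fr(s['tcp_pos']),s['ft_force'])
cap('scene','s5'); cap('wrist','w5'); cap('top','t5')
a=cv2.resize(cv2.imread('pics/s5.png')[190:300,330:480],None,fx=5,fy=5,interpolation=cv2.INTER_CUBIC)
cv2.imwrite('pics/s5c.png',a)
E
```

```text
[ 0.48570117 -0.33970757  0.06906745] [ 1.79908424e+02 -4.55634685e-02  3.93437429e+01] [-0.0409 -0.0006  0.0661] [-1.40097983  0.24596655  6.70696183]
```

View pics/s5c.png

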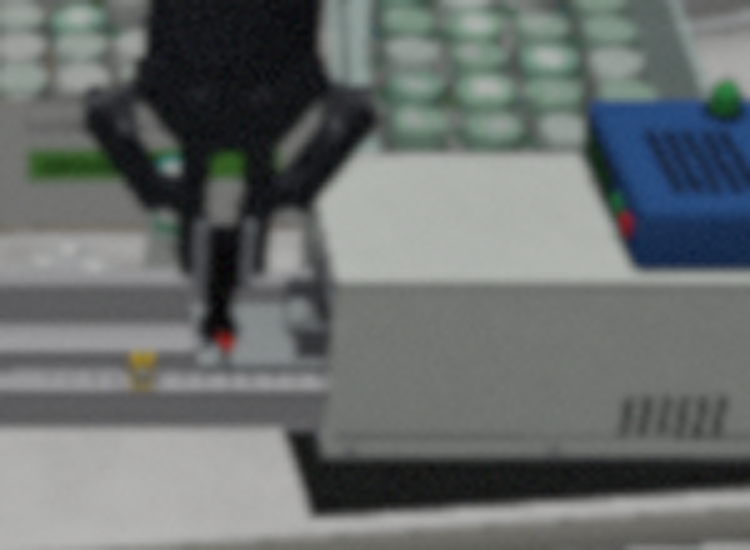

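The post is held, and the scene view shows both the red pointer at (224,341) and the clip at (142,368) in crop pixels. I draw it forward 36 mm first, then measure.

Emit:
move_arm:
  moves:
    - [0,-0.2,0,0,0,0,6]
    - [0,-0.4,0,0,0,0,6]
    - [0,-0.6,0,0,0,0,6]
    - [0,-0.8,0,0,0,0,6]
    - [0,-1,0,0,0,0,6]
    - [0,-1.2,0,0,0,0,6]
    - [0,-1.35,0,0,0,0,6]
    - [0,-1.45,0,0,0,0,6]
    - [0,-1.45,0,0,0,0,6]
    - [0,-1.45,0,0,0,0,6]

```text
t: 9.97
tcp_pos: [0.4631, -0.312, 0.0691]
tcp_rot: [179.8, -0.1, 39.3]
ft_force: [2.5, -3.5, 6.1]
gripper_width: 0.0134
```

```bash
python3 - <<'E'
from m import *
s=status.get_state(); print(s['tcp_pos'],s['tcp_rot'],fr(s['tcp_pos']),s['ft_force'],s['gripper_width'])
cap('scene','s6'); cap('wrist','w6'); cap('top','t6')
a=cv2.resize(cv2.imread('pics/s6.png')[220:280,335:405],None,fx=6,fy=6,interpolation=cv2.INTER_CUBIC)
b=cv2.resize(cv2.imread('pics/w6.png')[100:300,220:460],None,fx=1.8,fy=1.8,interpolation=cv2.INTER_CUBIC)
b=b[:360,:370]; im=np.zeros((360,800,3),np.uint8); im[:,:420]=a; im[:b.shape[0],430:430+b.shape[1]]=b
cv2.imwrite('pics/c6.png',im)
E
```

```text
[ 0.46311769 -0.31201926  0.06906942] [ 1.79804652e+02 -5.47090763e-02  3.93470032e+01] [-0.0766 -0.0006  0.0661] [ 2.45723102 -3.5046023   6.14376149] 0.013399356567453885
```

View pics/c6.png

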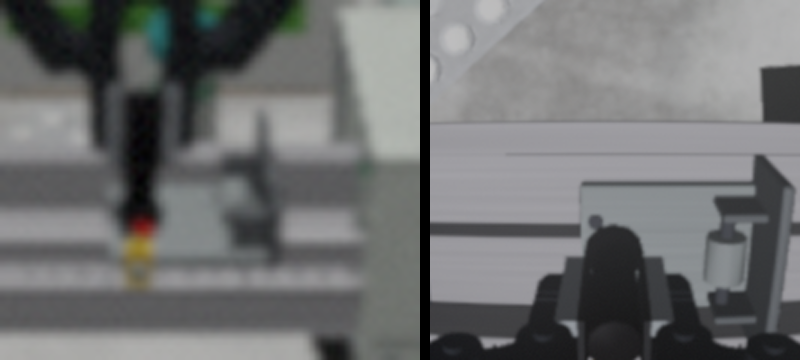

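The scene view shows the red pointer (145,228) just above the clip (139,262), with perhaps 2–3 mm left to go. Now to put numbers on it.

```bash
cat > g.py <<'E'
from m import *
def g(f,info):
    p=cv2.imread('pics/%s.png'%f)[:,:,::-1].copy(); H,S,V=[x.astype(int) for x in cv2.split(cv2.cvtColor(p,cv2.COLOR_RGB2HSV))]
    b=np.zeros(H.shape,bool); b[248:272,345:385]=1
    for nm,m,y in(('red',((H<8)|(H>170))&(S>110),-.036),('yel',(H>15)&(H<35)&(S>90),-.044)):
        m=m&b; v,u=np.nonzero(m); w=S[m]; c=(u*w).sum()/w.sum(),(v*w).sum()/w.sum()
        o,r=ray(info,c[0],c[1])
        for yy in (y-.004,y,y+.004):
            t=(yy-(o-F0)@ay)/(r@ay); print(f,nm,np.round(c,2),m.sum(),'y',yy,fr(o+t*r))
E
python3 - <<'E'
from g import *
_,_,info=load('scene'); g('s5',info); g('s6',info)
E
```

```text
s5 red [374.05 256.96] 10 y -0.039999999999999994 [-0.0444 -0.04    0.0632]
s5 red [374.05 256.96] 10 y -0.036 [-0.0439 -0.036   0.0601]
s5 red [374.05 256.96] 10 y -0.032 [-0.0434 -0.032   0.0571]
s5 yel [357.84 261.84] 14 y -0.048 [-0.0802 -0.048   0.0559]
s5 yel [357.84 261.84] 14 y -0.044 [-0.0799 -0.044   0.0527]
s5 yel [357.84 261.84] 14 y -0.039999999999999994 [-0.0797 -0.04    0.0496]
s6 red [358.28 256.82] 12 y -0.039999999999999994 [-0.079  -0.04    0.0635]
s6 red [358.28 256.82] 12 y -0.036 [-0.0787 -0.036   0.0605]
s6 red [358.28 256.82] 12 y -0.032 [-0.0784 -0.032   0.0574]
s6 yel [357.51 261.27] 17 y -0.048 [-0.081  -0.048   0.0575]
s6 yel [357.51 261.27] 17 y -0.044 [-0.0807 -0.044   0.0543]
s6 yel [357.51 261.27] 17 y -0.039999999999999994 [-0.0804 -0.04    0.0512]
```

The remaining gap is about 1–2 mm by both views, so I make a final nudge of 1.3 mm and hold.

Emit:
move_arm:
  moves:
    - [0,-0.05,0,0,0,0,6]
    - [0,-0.05,0,0,0,0,6]
    - [0,-0.05,0,0,0,0,6]
    - [0,-0.05,0,0,0,0,6]
    - [0,-0.05,0,0,0,0,6]
    - [0,-0.05,0,0,0,0,6]

```text
t: 10.62
tcp_pos: [0.4625, -0.3113, 0.0691]
tcp_rot: [179.8, -0.0, 39.3]
ft_force: [3.9, -3.2, 6.0]
gripper_width: 0.0135
```

```bash
python3 - <<'E'
from g import *
s=status.get_state(); print(s['t'],fr(s['tcp_pos']),s['ft_force'],s['gripper_width'],np.abs(s['joint_velocities']).max())
_,_,info=cap('scene','s7'); g('s7',info)
p,d,i=cap('top','t7')
# magazine handle from the top view (grey bar, above counter) and vial/blister check
P=cloud(i,d); Q=fr(P); m=(Q[...,2]>.06)&(Q[...,2]<.085)&(Q[...,0]<-.17)&(Q[...,0]>-.24)&(abs(Q[...,1])<.045)&(d>.1); print('bar',m.sum(),np.median(Q[m],0) if m.any() else '')
h=cv2.cvtColor(p,cv2.COLOR_RGB2HSV); b=(h[...,0]>80)&(h[...,0]<98)&(h[...,1]>150); b[:185]=0;b[205:]=0;b[:,:355]=0;b[:,378:]=0
o=cv2.cvtColor(cv2.imread('pics/top0.png'),cv2.COLOR_BGR2HSV); b0=(o[...,0]>80)&(o[...,0]<98)&(o[...,1]>150); b0[:185]=0;b0[205:]=0;b0[:,:355]=0;b0[:,378:]=0
print('vial px',[np.mean(np.nonzero(x),1).round(1) for x in(b0,b)])
a=cv2.resize(cv2.imread('pics/s7.png')[200:290,300:420],None,fx=6,fy=6,interpolation=cv2.INTER_CUBIC); cv2.imwrite('pics/s7c.png',a)
E
```

```text
10.6167 [-0.0776 -0.0006  0.0661] [ 3.87951613 -3.22999613  5.98885726] 0.01348217535958261 0.11798915523025592
s7 red [357.58 256.77] 14 y -0.039999999999999994 [-0.0806 -0.04    0.0637]
s7 red [357.58 256.77] 14 y -0.036 [-0.0803 -0.036   0.0606]
s7 red [357.58 256.77] 14 y -0.032 [-0.08   -0.032   0.0575]
s7 yel [357.44 261.17] 18 y -0.048 [-0.0811 -0.048   0.0577]
s7 yel [357.44 261.17] 18 y -0.044 [-0.0809 -0.044   0.0546]
s7 yel [357.44 261.17] 18 y -0.039999999999999994 [-0.0806 -0.04    0.0514]
bar 0 
vial px [array([193.5, 364.9]), array([193.5, 364.9])]
```

View pics/s7c.png

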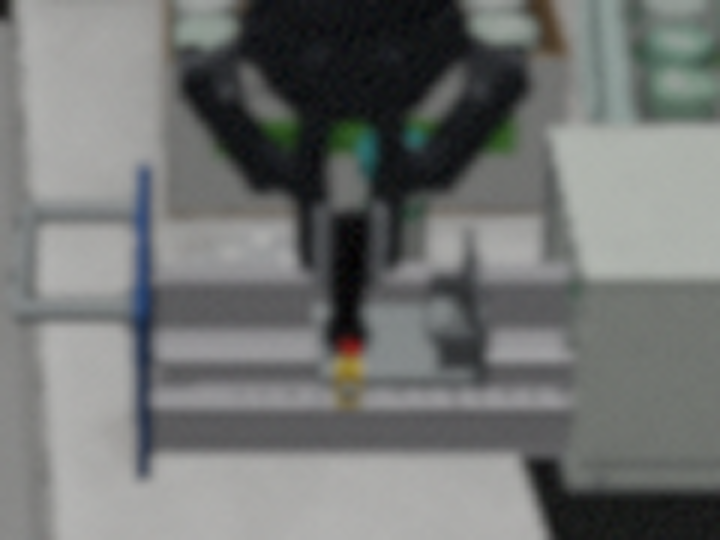

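```bash
python3 - <<'E'
from h import *
_,_,i=load('scene'); print('bar',fr(onz(i,300+22/6,200+265/6,.082,False)))
order.job_done()
E
```

```text
bar [-0.201  -0.0142  0.079 ]
the job is handed in; nothing more can be done
```

I pulled the magazine out to its stop. I then gripped the follower's black post, drew it about 37 mm toward the front until the red pointer stood at the clip's black line, and handed the job in at about 10.7 s, still holding it.

**Last checks**
- **Pointer:** the scene camera puts the pointer within about 0.5 mm of the clip's line along the feeder's x. The earlier wrist view agreed to about 1–2 mm for one choice of heights, but its other estimates put the needed travel at about 39–40 mm, 2–3 mm more than I moved. I went with the scene view, because it looks at the clip nearly square on.
- **Magazine:** the pull force rose sharply while the motion stopped. The handle bar is about 0.20 m in front of the housing front, as expected at the stop to within measurement error.
- **Grip:** the fingers read 13.5 mm on the 15 mm post with a 40 N grip set. The wrist reads about 5 N sideways, which fits the spring's pull.
- **Other things:** the teal-capped vial is at the same pixel in the top view as at the start. I did not measure the blister or the stock bottle again; nothing on the path came near them.
- **Failed check:** finding the handle bar in the top camera's depth picture gave no points, so I used the scene view for it instead.

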